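# Make up the collection kit and the staining kit

## Robot

A 6-joint arm with a two-finger parallel gripper is mounted at the origin on a cart in front of the work surface, level with it; the furniture and walls round the work are solid. World frame = base frame: x ahead of the robot, y to its left, z up, the work surface at z = 0. Lengths are in mm, angles in rad, forces in N, time in s.
With the tool pointing down it reaches from about 350 to 775 mm from the base axis. Payload 7.3 kg.
Tool frame: the origin (TCP) lies at the very end of the fingers, on their centre line; the grasp point (between the pads) lies 19 mm behind it; z points along the fingers, y is the line along which they close (so a half turn about z gives the same grasp; the last joint's range is limited). The gripper opens to 92 mm and grips with 3 to 60 N. Pads are 19 mm wide; open, the fingers measure 130 mm over their backs; the gripper's body (75 mm by 190 mm) begins 47 mm behind the grasp point.
Start: joints at [-1.255, 0.342, 1.524, -0, 1.275, -0.146], TCP at [233.943, -470.016, 226.741] pointing down, gripper open.
Joint ranges: [-2.53, 2.53], [-0.77, 2.02], [0.04, 2.7], [-1, 4.14], [0.28, 2.66], [-3.11, 3.11]. Speed limits (rad/s): [2.57, 2.57, 3.14, 3.14, 3.14, 3.14].

## Interface

Orientations are given as [roll, pitch, yaw] about the fixed x, y, z axes, in that order (R = Rz(yaw) Ry(pitch) Rx(roll)).
In Python, from plant import get_obs, vision, workorder gives the robot as it stands.
- The arm moves only by the shell command python3 -m pendant 'ROWS' [OPENING]. ROWS is a JSON object of lists of equal length, an entry for each row: "dp": the shift along the tool's x, y, z in m, a list of three; "rotation": the turn, a rotation vector about the tool's x, y, z in rad, a list of three. A call has 1 to 8 rows; each row is the pose to reach, as a shift and turn from the pose commanded when the call began, along the tool's axes at that moment; what a row does not reach only later rows make up. A row lasts 1/8 s, in which the tool goes at most 62.5 mm and 10.7 degrees, less where a joint would pass 70% of its speed; a pose out of reach is approached as far as the arm can. A call with a gripper value outside its range is refused whole. OPENING is the finger opening in m, from 0 to 0.0918, set as the call begins (- or left out, the last holds). The fingers move at their own pace and stop on an object; the grip force is fixed at half the most. Time passes only in rows, so rows that repeat a pose let the fingers close. It gives the time, the measured TCP pose, the force, the opening and the grip force at its end, in the units of the state.
- get_obs(): the state, without advancing time (a new reading comes with each control period).
- vision.capture(name): name is "side" or "top" or "wrist"; returns a dict with "pixels" (384x512x3 uint8, red, green, blue), "vfov" (degrees; the focal length in pixels is half the picture's height over the tangent of half this angle, whatever the lens; pixels are square), "cx", "cy" (the principal point, pixels), "dist" ([k1, k2, p1, p2, k3] as OpenCV has them; the pictures are not rectified), "pose" (4x4, takes a point from camera to world coordinates); the wrist camera has in their place "T_tool_cam" (4x4, takes a point from camera to tool coordinates, whose origin is the TCP and whose axes are the flange's). Camera axes: x right, y up, looking along -z (the intrinsics and any distortion apply to the point x, -y, -z); pixel columns grow to the right and rows downward; lengths in mm; the calibration is good to about 2 mm. A picture is of the moment at which its call begins: read the wrist's pose just before it. There is no depth.
- workorder.close_job(): hands the job in; it is judged then, once.
The state is a dict: "time": time; "joint_positions": joint angles; "dq": joint speeds; "tau": joint torques, N m; "tool_pos": TCP position; "tcp_rot": TCP orientation; "contact_force": force on the tool from outside, world axes, zero at the start; "moment": the same for the moment, N m; "grip_width": finger opening in mm; "finger_force": force on a finger pad.
Only numpy, scipy, OpenCV 4.12 (cv2) and the standard library are available. Lean on these libraries where they do the work, as an engineer would, in place of code of your own. Each camera call takes 0.05 s, during which the arm holds its last target. There are 200 camera calls.

## Task

Make up the two kits from the stock on the bench. The collection kit is the tray with one large round pocket and a long slot crossed by a finger cut-out: it gets the screw-cap sample cup, standing upright, and the loose blood tube, lying in the slot; the staining kit is the tray with three pockets: it gets the carton of slides lying flat in the oblong pocket, the brown stain bottle upright in the larger round pocket and the dropper bottle upright in the smaller one. Each thing must sit right down on the floor of its own pocket and be let go; do not tip the cup or the bottles over, and leave the timer, the tally counter and the white bottle where they stand.

Things in the scene. Friction and masses are not known exactly. Their poses are not given: they have to be found in the camera images.
- staining_tray: Fixed grey kit tray 138 (x) x 152 (y) mm, rim 23 high; dark foam, top 20, three pockets with pale grey floor 7 above the bench, no finger room. Origin: centre of underside, z up; yaw within 11 deg. Pocket centres (x, y) mm: carton slot (-35.5, 0), 45 in x by 94 in y; stain bottle's round pocket (28, 36), diameter 56; dropper's (28, -37), diameter 42. A thin 11 mm lug at each y end.
- collection_tray: Fixed grey kit tray 122 (x) x 174 (y) mm; rim 23, foam top 20, pale grey pocket floor 7 mm above the bench. Origin: centre of underside, z up; yaw within 11 deg. Pocket centres (x, y) mm: cup (0, 41), round, diameter 73; tube slot (0, -43), 100 in x by 28 in y, with an equally deep finger cut-out across its middle, 46 in x by 74 in y, so fingers closing along y reach down beside the tube.
- cup: Screw-cap sample cup, white, standing: 70 mm high, lid 64 mm diameter from 57 mm up to the top, body below it 58 mm wide at most, 60 g. Grasp round the lid. Origin: centre of its underside, z up.
- tube_center (a point): Blood tube lying on its side on the bench, 87 mm long, cap 16 mm diameter (18 mm long) at its -x end, glass 13 mm diameter, 12 g. This point is the middle of its length, on its axis, 8 mm above what it lies on; x runs along the tube. It may roll about x, so read only the direction of x.
- stain_bottle: Small brown reagent bottle with screw cap, standing: body 42 mm diameter up to about 70 mm height, then shoulder; cap 27 mm diameter from 83 mm to the top at 98 mm; 110 g. Origin: centre of its underside, z up.
- slide_carton: Small pale green carton of microscope slides lying flat: 29 mm in x, 78 mm in y, 30 mm high, 110 g. Grasp across its 29 mm. Origin: centre of its underside, z up.
- dropper: Slim brown dropper bottle with a black pointed dropper, standing: body 27 mm diameter up to about 40 mm height (shoulder to 48 mm), collar 20 mm diameter from 47 to 55 mm, then the thin dropper to 82 mm; 40 g. Grasp round the body. Origin: centre of its underside, z up.
- timer: Bystander: flat white lab timer, 62 x 62 x 22 mm, loose among the stock. Origin: centre of its underside.
- tally: Bystander: small round white tally counter, 51 x 44 x 27 mm, loose among the stock. Origin: centre of its underside.
- white_bottle: Bystander: white reagent bottle, 48 mm diameter, 105 mm high, loose at the left end of the bench. Origin: centre of its underside.

How it is judged:
By the outcome, as a careful person would: the job done as asked, in the order asked, and still so for the second after the job is handed in, with the robot touching nothing.
It also fails if it takes over 128 s, if anything falls off the work surface, if the arm or the gripper's body presses on something with over 40 N, if the wrist force passes 120 N, or if a joint passes its speed limit or range.

## Working session

There is one attempt and no reset: what is moved stays moved. The work goes in short steps, Python scripts to look and compute and a shell command to move; the robot and the scene stay as the last step left them, time stands still between calls to the robot, and variables do not carry over. Pictures are saved under pics/ and viewed, at most 14 in all, crops included, and the job is handed in when it is done.

```bash
ls; mkdir -p pics; python3 - <<'E'
from plant import get_obs, vision
import cv2,numpy as np
o=get_obs();print(o)
for n in ("top","side"):
    c=vision.capture(n);cv2.imwrite(f"pics/{n}0.png",c["pixels"][:,:,::-1]);cv2.imwrite(f"pics/{n}0b.png",cv2.resize(c["pixels"][:,:,::-1],(800,600),interpolation=cv2.INTER_CUBIC))
    print(n,c["vfov"],c["cx"],c["cy"],c["dist"],np.round(c["pose"],3).tolist())
c=vision.capture("wrist");print(c["vfov"],c["cx"],c["cy"],c["dist"],np.round(c["T_tool_cam"],3).tolist())
E
```

```text
pics
{'time': 0.0, 'joint_positions': array([-1.25499462e+00,  3.42738959e-01,  1.52500455e+00, -8.08419415e-06,
        1.27538426e+00, -1.46044932e-01]), 'dq': array([ 0.00060898, -0.001206  ,  0.0001096 , -0.00039063, -0.00020763,
       -0.0013096 ]), 'tau': array([-2.27069642e-03, -4.31250179e+01, -2.44225574e+01,  7.16648530e-02,
        5.58863988e-02, -1.41189844e-04]), 'tool_pos': array([ 233.81286634, -469.61615136,  226.04088108]), 'tcp_rot': array([-3.14007276e+00, -2.15751029e-04,  4.61848832e-01]), 'contact_force': array([ 0.38212465, -0.32237445, -0.28779393]), 'moment': array([0.01104246, 0.0236898 , 0.03686691]), 'finger_force': 0.0, 'grip_width': 91.96787213892837}
top 47.707240378769455 241.62874910247612 195.51132447982087 [-0.14811879  0.          0.          0.          0.        ] [[-0.022, 0.994, -0.104, 442.214], [-1.0, -0.022, 0.002, 70.926], [-0.001, 0.104, 0.995, 1188.194], [0.0, 0.0, 0.0, 1.0]]
side 46.91847831509432 258.78615247313695 184.1964274182965 [0.04543114 0.         0.         0.         0.        ] [[0.999, 0.031, -0.019, 553.347], [-0.032, 0.49, -0.871, -952.839], [-0.018, 0.871, 0.49, 598.149], [0.0, 0.0, 0.0, 1.0]]
59.704781835361736 253.11531022614173 188.0150184922429 [-0.05276148  0.          0.          0.          0.        ] [[0.0, 0.965, 0.261, 70.205], [1.0, -0.0, -0.0, 1.086], [-0.0, 0.261, -0.965, -157.925], [0.0, 0.0, 0.0, 1.0]]
```

View pics/top0b.png

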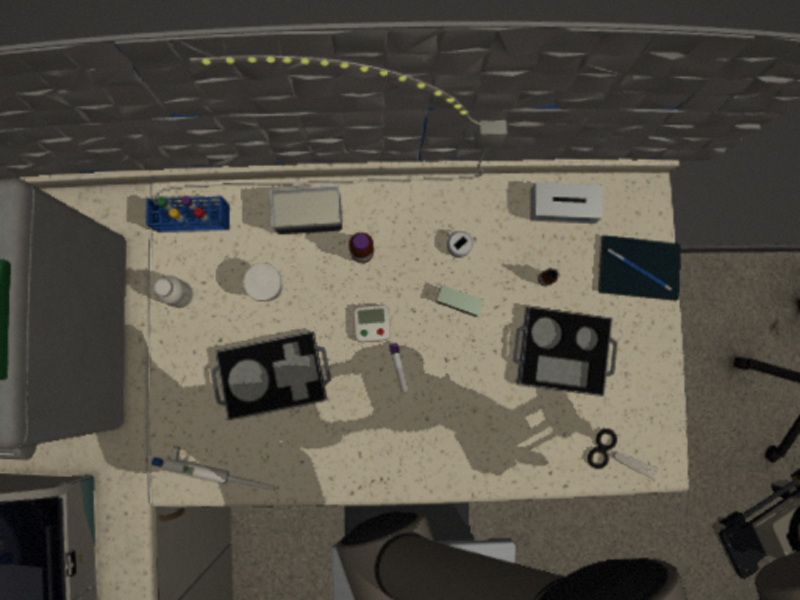

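View pics/side0b.png

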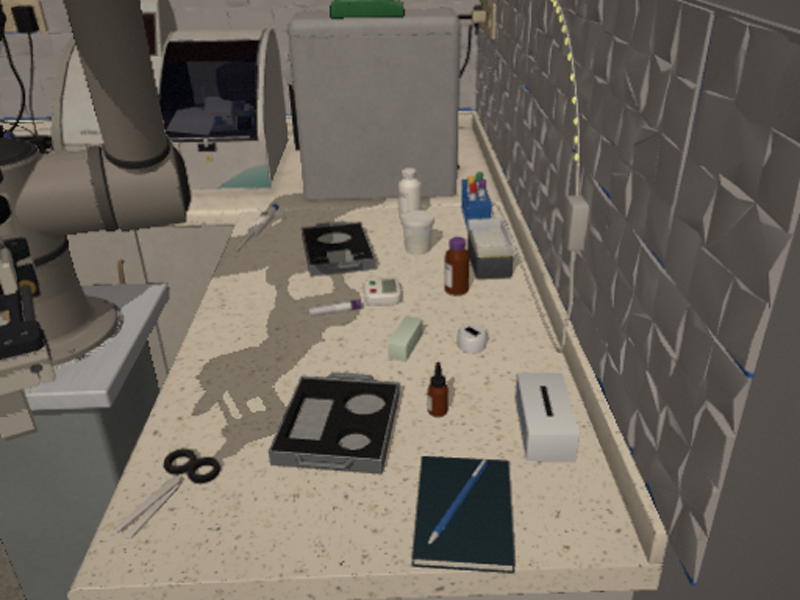

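The top and side views show all the stock. In 800x600 pixels (top / side) the main points are:
- cup lid (262,282) / (418,218)
- stain cap (361,242) / (458,241)
- carton (460,300) / (406,338)
- dropper tip about (546,276) / (438,366)
- tube from (394,345) to (404,391)
- collection tray about (272,375)
- staining tray about (565,350)

```bash
cat > h.py <<'E'
import numpy as np, cv2
from scipy.spatial.transform import Rotation as R
from plant import get_obs, vision
S=1.5625
def cap(n,save=None):
    o=get_obs(); c=vision.capture(n)
    if n=="wrist":
        T=np.eye(4);T[:3,:3]=R.from_euler("xyz",o["tcp_rot"]).as_matrix();T[:3,3]=o["tool_pos"];c["pose"]=T@c["T_tool_cam"]
    if save:
        cv2.imwrite(f"pics/{save}.png",cv2.resize(c["pixels"][:,:,::-1],(800,600),interpolation=cv2.INTER_CUBIC))
        np.savez(f"pics/{save}.npz",**c)
    return c
def K(c):
    f=192/np.tan(np.radians(c["vfov"])/2);return np.array([[f,0,c["cx"]],[0,f,c["cy"]],[0,0,1]])
def ray(c,p,s=S):   # p in 800x600 pixels
    p=(np.array(p,float)+.5)/s-.5
    u=cv2.undistortPoints(p.reshape(1,1,2),K(c),np.array(c["dist"])).ravel()
    d=c["pose"][:3,:3]@[u[0],-u[1],-1];return c["pose"][:3,3],d/np.linalg.norm(d)
def onz(c,p,z): o,d=ray(c,p);return o+d*(z-o[2])/d[2]
def tri(*cp):
    A=np.zeros((3,3));b=np.zeros(3);L=[ray(c,p) for c,p in cp]
    for o,d in L: M=np.eye(3)-np.outer(d,d);A+=M;b+=M@o
    x=np.linalg.solve(A,b);return x,[round(float(np.linalg.norm((np.eye(3)-np.outer(d,d))@(x-o))),1) for o,d in L]
def proj(c,X):
    X=np.atleast_2d(X).astype(float);q=(X-c["pose"][:3,3])@c["pose"][:3,:3]*[1,-1,-1]
    p=cv2.projectPoints(q,np.zeros(3),np.zeros(3),K(c),np.array(c["dist"]))[0][:,0];return (p+.5)*S-.5
def go(x,y,z,yaw):
    o=get_obs();Rm=R.from_euler("xyz",o["tcp_rot"]);Rt=R.from_euler("xyz",[np.pi,0,yaw])
    print("dp",np.round(Rm.inv().apply(np.array([x,y,z])-o["tool_pos"])/1000,4),"rot",np.round((Rm.inv()*Rt).as_rotvec(),3),"t",round(o["time"],1))
E
cat > m.py <<'E'
from h import *
t=cap("top","t1");s=cap("side","s1")
for n,a,b in [("cup",(262,281),(418,217)),("stain",(361,240),(458,240)),("droptip",(543,275),(438,366)),("white",(163,288),(408,171)),("tubecap",(394,346),(360,304)),("tubeend",(405,391),(311,313)),
 ("stainP",(545,333),(365,404)),("dropP",(586,338),(354,441)),("cartP",(562,372),(312,419)),("cupP",(248,380),(336,239)),("carton",(462,298),(407,331)),("tally",(460,242),(473,333)),("timer",(372,322),(382,287)),
 ("s",(528,308),(397,379)),("s",(611,316),(381,466)),("s",(605,394),(273,462)),("s",(519,384),(302,378)),("c",(216,350),(362,222)),("c",(313,333),(375,265)),("c",(328,398),(311,272)),("c",(228,418),(303,226))]:
    x,r=tri((t,a),(s,b));print(n,np.round(x),r)
E
python3 m.py
```

```text
cup [607. 262.  69.] [1.7, 1.7]
stain [666.  94.  98.] [1.4, 1.4]
droptip [ 609. -212.   62.] [2.8, 2.8]
white [594. 420. 105.] [1.6, 1.6]
tubecap [497.  43.  10.] [2.9, 2.9]
tubeend [418.  25.   6.] [1.9, 1.9]
stainP [ 512. -223.   12.] [1.5, 1.5]
dropP [ 501. -296.   13.] [0.7, 0.7]
cartP [ 444. -250.   12.] [1.9, 1.9]
cupP [444. 298.  11.] [3.0, 3.0]
carton [574. -76.  31.] [0.8, 0.8]
tally [674. -77.  24.] [1.0, 1.0]
timer [537.  80.  21.] [0.6, 0.6]
s [ 556. -191.   27.] [1.7, 1.7]
s [ 536. -343.   16.] [1.3, 1.3]
s [ 403. -325.   12.] [2.4, 2.4]
s [ 424. -171.   20.] [1.2, 1.2]
c [495. 351.  23.] [2.2, 2.2]
c [522. 183.  10.] [2.2, 2.2]
c [408. 159.  12.] [0.9, 0.9]
c [378. 330.  27.] [1.7, 1.7]
```

The triangulated heights agree with the text: cup top 69, stain 98, white bottle 105. Both trays are located too. Next I'll take a close look with the wrist camera over the cup and collection tray.

```bash
python3 -c "
from h import *
go(530,260,200,0.17)"
```

```text
dp [ 0.5903 -0.5214  0.0268] rot [-0.001  0.     0.292] t 0.2
```

```bash
python3 -m pendant '{"dp":[[0.3,-0.26,0.013],[0.3,-0.26,0.013],[0.3,-0.26,0.013],[0.3,-0.26,0.013],[0.3,-0.26,0.013],[0.3,-0.26,0.013],[0.3,-0.26,0.013],[0.3,-0.26,0.013]],"rotation":[[0,0,0.15],[0,0,0.292],[0,0,0.292],[0,0,0.292],[0,0,0.292],[0,0,0.292],[0,0,0.292],[0,0,0.292]]}' 0.0918; python3 -c "
from h import *
go(530,260,200,0.17)"
```

```text
time: 1.25
tool_pos: [386.9, -102.3, 213.7]
tcp_rot: [3.142, 0.0, 0.173]
contact_force: [-0.3, -0.1, -0.5]
grip_width: 91.4
finger_force: 0.0
dp [ 0.2034 -0.3322  0.0137] rot [0.    0.    0.003] t 1.2
```

```bash
python3 -m pendant '{"dp":[[0.203,-0.332,0.013],[0.203,-0.332,0.013],[0.203,-0.332,0.013],[0.203,-0.332,0.013],[0.203,-0.332,0.013],[0.203,-0.332,0.013],[0.203,-0.332,0.013],[0.203,-0.332,0.013]],"rotation":[[0,0,0],[0,0,0],[0,0,0],[0,0,0],[0,0,0],[0,0,0],[0,0,0],[0,0,0]]}'; python3 -c "
from h import *
c=cap('wrist','w1')
im=cv2.imread('pics/w1.png')
for X,k in (((607,262,69),(0,0,255)),((444,298,7),(0,0,255))):
  p=proj(c,X)[0];print(p);cv2.drawMarker(im,tuple(int(v) for v in p),k,0,12)
a=np.radians(10);Rz=np.array([[np.cos(a),-np.sin(a)],[np.sin(a),np.cos(a)]])
cv2.imwrite('pics/w1m.png',im)
"
```

```text
time: 2.25
tool_pos: [530.9, 257.1, 200.0]
tcp_rot: [3.141, 0.001, 0.17]
contact_force: [0.4, -0.3, 0.1]
grip_width: 91.5
finger_force: 0.0
[408.71407234 142.78938903]
[318.04623677 366.24897022]
```

View pics/w1m.png

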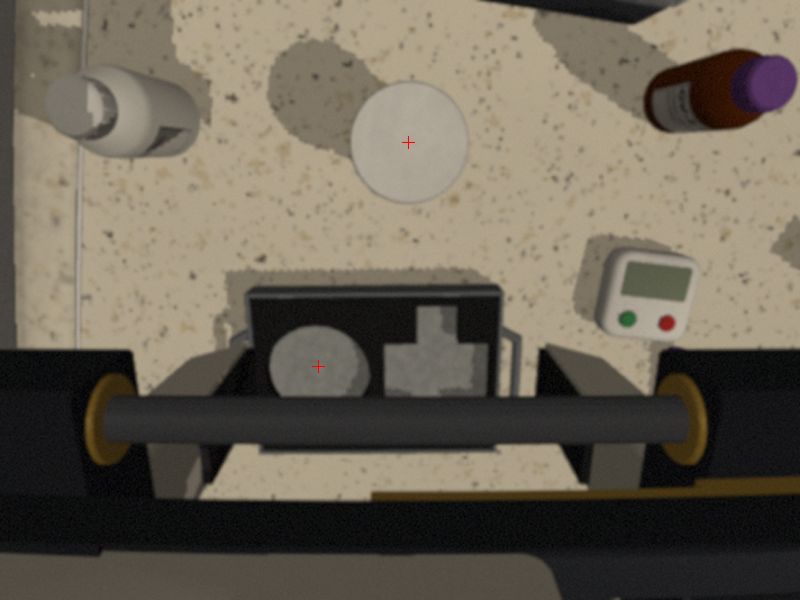

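The wrist view puts the cup lid centre at (409,142), exactly on the predicted cross. The tray's far rim corners are at (248,291) and (500,288). I'll fit the tray poses by least squares over all the views and work out the cup grasp.

```bash
cat > fit.py <<'E'
from h import *
from scipy.optimize import least_squares
L=lambda n:dict(np.load(f"pics/{n}.npz"))
def fit(obs,x0):
    def X(q,l):
        c,s=np.cos(q[2]),np.sin(q[2]);return [q[0]+c*l[0]-s*l[1],q[1]+s*l[0]+c*l[1],l[2]]
    f=lambda q:np.concatenate([(proj(c,X(q,l))[0]-p)*w for c,p,l,w in obs])
    r=least_squares(f,x0,x_scale=[10,10,.1],loss="soft_l1");print("pose",np.round(r.x[:2],1),round(r.x[2],4));print(np.round(r.fun.reshape(-1,2),1).tolist())
    for l in PK: print(l,np.round(X(r.x,l),1))
    return r.x
E
cat > fc.py <<'E'
import fit;from fit import *
t,s,w=L("t1"),L("s1"),L("w1")
fit.PK=[(0,41,7),(0,-43,7)]
C=[(61,87,23),(61,-87,23),(-61,-87,23),(-61,87,23)]
T=[(216,350),(313,333),(328,398),(228,418)];Sd=[(362,222),(375,265),(311,272),(303,226)]
o=[(t,p,l,1) for p,l in zip(T,C)]+[(s,p,l,1) for p,l in zip(Sd,C)]
o+=[(w,p,l,1) for p,l in [((248,291),C[0]),((501,288),C[1])]]
o+=[(w,(436,307),(50,-43,20),1)]
fit.fit(o,[443,255,.17])
c,_=tri((t,(262,281)),(w,(409,142)));print(c,_);print(tri((t,(262,281)),(w,(409,142)),(s,(418,217))))
for p in ((409,142),(351,142),(468,142)):print(onz(w,p,70))
go(608,262,130,.17)
E
python3 fc.py
```

```text
Traceback (most recent call last):
  File "fc.py", line 9, in <module>
    fit.fit(o,[443,255,.17])
    ^^^^^^^
AttributeError: 'function' object has no attribute 'fit'
```

```bash
sed -i 's/^def fit(/PK=[]\ndef fit(/' fit.py; sed -i 's/^import fit;from/from/; s/fit.PK=\(.*\)/PK.extend(\1)/; s/^fit\.fit/fit/' fc.py
python3 fc.py
```

```text
pose [451.3 256.4] 0.1798
[[-1.2, -1.4], [-0.0, -4.3], [-1.3, 0.4], [-0.3, 0.2], [-0.9, -0.3], [0.9, -6.0], [-1.7, -5.5], [-1.7, 1.8], [-4.8, 0.5], [3.9, 1.0], [2.1, -2.7]]
(0, 41, 7) [444.  296.7   7. ]
(0, -43, 7) [459. 214.   7.]
[606.77110271 262.29975089  63.62267484] [0.9, 0.9]
(array([607.06177552, 261.94047572,  69.05287718]), [1.8, 0.4, 1.5])
[607.40408707 261.94319996  70.        ]
[602.20935063 292.31010448  70.        ]
[612.7988565  231.03572843  70.        ]
dp [0.0773 0.0074 0.0702] rot [ 0.001  0.001 -0.001] t 2.3
```

```bash
python3 -m pendant '{"dp":[[0.05,0.007,0.03],[0.077,0.007,0.06],[0.077,0.007,0.08],[0.077,0.007,0.11],[0.077,0.007,0.135],[0.077,0.007,0.155],[0.077,0.007,0.155],[0.077,0.007,0.155]],"rotation":[[0,0,0],[0,0,0],[0,0,0],[0,0,0],[0,0,0],[0,0,0],[0,0,0],[0,0,0]]}'; python3 -m pendant '{"dp":[[0,0,0],[0,0,0],[0,0,0],[0,0,0],[0,0,0],[0,0,0]],"rotation":[[0,0,0],[0,0,0],[0,0,0],[0,0,0],[0,0,0],[0,0,0]]}' 0.05;  python3 -c "
from h import *
go(444,297,120,.18)"
```

```text
time: 3.3
tool_pos: [608.5, 262.9, 47.1]
tcp_rot: [3.142, -0.002, 0.168]
contact_force: [-0.0, -0.8, 0.2]
grip_width: 92.2
finger_force: 0.0
time: 4.05
tool_pos: [607.9, 264.1, 46.0]
tcp_rot: [-3.142, -0.001, 0.17]
contact_force: [-0.1, 0.4, 2.2]
grip_width: 63.4
finger_force: 30.0
dp [-0.1559 -0.0601 -0.0741] rot [-0.    -0.001 -0.01 ] t 4.0
```

```bash
python3 -m pendant '{"dp":[[0,0,-0.03],[-0.02,-0.01,-0.06],[-0.06,-0.025,-0.07],[-0.1,-0.04,-0.07],[-0.14,-0.055,-0.07],[-0.156,-0.06,-0.07],[-0.156,-0.06,-0.06],[-0.156,-0.06,-0.05]],"rotation":[[0,0,0],[0,0,0],[0,0,0],[0,0,0],[0,0,0],[0,0,-0.01],[0,0,-0.01],[0,0,-0.01]]}'; python3 -c "
from h import *
go(444,297,54,.18); cap('wrist','w2')"
```

```text
time: 5.05
tool_pos: [445.2, 296.7, 94.9]
tcp_rot: [3.141, -0.001, 0.179]
contact_force: [0.1, -0.0, -0.5]
grip_width: 63.3
finger_force: 30.0
dp [-0.0011 -0.0005  0.0409] rot [ 0.    -0.001 -0.001] t 5.0
```

View pics/w2.png

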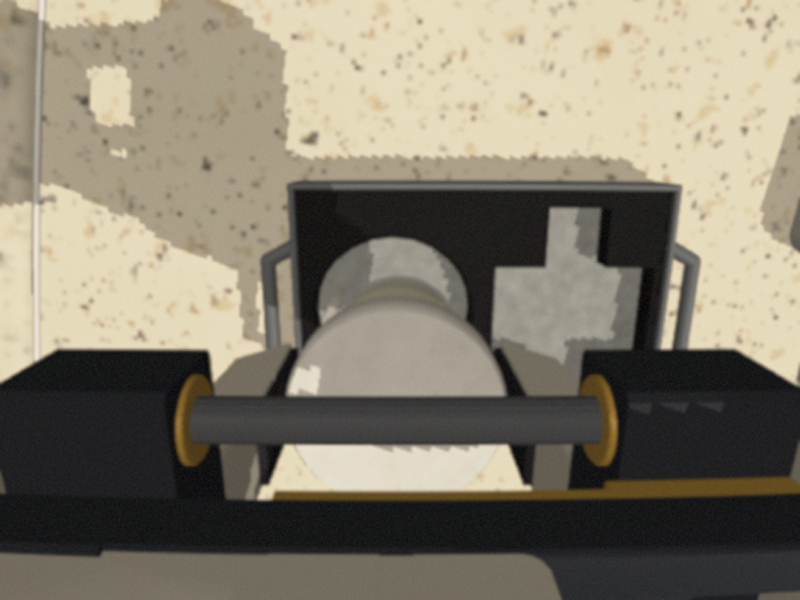

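Held over the tray, the cup sits above its pocket. The pocket's visible arc spans columns 318–469 with its top at row 237, and the rim corners are (290,185) and (680,186). I'll refit the tray with these points.

```bash
python3 - <<'E'
from fit import *
w=L("w2")
PK.extend([(0,41,7),(0,-43,7)])
q=fit([(w,(290,185),(61,87,23),1),(w,(680,186),(61,-87,23),1),(w,(549,207),(50,-29,20),1),(w,(602,208),(50,-57,20),.5),(w,(494,267),(23,-6,20),1),(w,(642,267),(23,-80,20),1),(w,(393,237),(36.5,41,20),1)],[451,256,.18])
print(get_obs()["tool_pos"])
for l in [(0,41+36.5,20),(0,41-36.5,20)]:
  c,s=np.cos(q[2]),np.sin(q[2]);print(proj(w,[q[0]+c*l[0]-s*l[1],q[1]+s*l[0]+c*l[1],l[2]]))
E
```

```text
pose [449.6 256.9] 0.1803
[[-5.6, -1.9], [2.4, -1.7], [-0.6, 0.9], [4.2, 0.1], [0.1, 0.3], [11.4, 0.5], [-2.1, 0.9]]
(0, 41, 7) [442.3 297.2   7. ]
(0, -43, 7) [457.3 214.6   7. ]
[444.34423263 296.16208523  93.33992128]
[[313.06268028 315.66998951]]
[[469.33846092 315.53124986]]
```

```bash
python3 -m pendant '{"dp":[[-0.002,-0.0005,0.01],[-0.002,-0.0005,0.02],[-0.002,-0.0005,0.03],[-0.002,-0.0005,0.036],[-0.002,-0.0005,0.039],[-0.002,-0.0005,0.041],[-0.002,-0.0005,0.041],[-0.002,-0.0005,0.041]],"rotation":[[0,0,0],[0,0,0],[0,0,0],[0,0,0],[0,0,0],[0,0,0],[0,0,0],[0,0,0]]}'
```

```text
time: 6.1
tool_pos: [441.9, 297.0, 55.0]
tcp_rot: [-3.142, -0.001, 0.18]
contact_force: [0.2, -0.2, -0.6]
grip_width: 63.1
finger_force: 30.0
```

```bash
python3 -m pendant '{"dp":[[0,0,0.001],[0,0,0.002],[0,0,0.002]],"rotation":[[0,0,0],[0,0,0],[0,0,0]]}'; python3 -m pendant '{"dp":[[0,0,0.001],[0,0,0.001]],"rotation":[[0,0,0],[0,0,0]]}'
```

```text
time: 6.48
tool_pos: [442.0, 297.0, 52.9]
tcp_rot: [-3.142, -0.001, 0.18]
contact_force: [-0.4, 0.3, 1.7]
grip_width: 63.4
finger_force: 30.0
time: 6.72
tool_pos: [442.3, 297.1, 52.9]
tcp_rot: [-3.141, -0.002, 0.18]
contact_force: [-2.1, -2.7, 10.0]
grip_width: 63.5
finger_force: 30.0
```

```bash
python3 -m pendant '{"dp":[[0,0,0],[0,0,0],[0,0,0],[0,0,-0.03],[0,0,-0.08],[0,0,-0.12],[0,0,-0.12]],"rotation":[[0,0,0],[0,0,0],[0,0,0],[0,0,0],[0,0,0],[0,0,0],[0,0,0]]}' 0.0918; python3 -c "
from h import *
go(385,20,170,.22)"
```

```text
time: 7.6
tool_pos: [443.4, 297.8, 174.7]
tcp_rot: [-3.14, -0.006, 0.18]
contact_force: [0.4, 0.7, -0.4]
grip_width: 92.1
finger_force: 0.0
dp [-0.1072  0.2629  0.0036] rot [-0.002 -0.006 -0.04 ] t 7.6
```

```bash
python3 -m pendant '{"dp":[[-0.02,0.05,0],[-0.04,0.1,0],[-0.06,0.15,0],[-0.08,0.2,0],[-0.1,0.24,0],[-0.107,0.263,0.003],[-0.107,0.263,0.003],[-0.107,0.263,0.003]],"rotation":[[0,0,0],[0,0,0],[0,0,0],[0,0,0],[0,0,-0.04],[0,0,-0.04],[0,0,-0.04],[0,0,-0.04]]}'; python3 -c "
from h import *
cap('wrist','w3');s=cap('side')['pixels'][:,:,::-1][120:190,170:290];w=cv2.imread('pics/w3.png');w[:280,:480][:]=w[:280,:480]
b=cv2.resize(s,(300,175),interpolation=cv2.INTER_CUBIC);w[425:600,500:800]=b;cv2.imwrite('pics/w3m.png',w)"
```

```text
time: 8.6
tool_pos: [383.3, 19.6, 168.2]
tcp_rot: [-3.141, 0.001, 0.22]
contact_force: [0.1, -0.8, -0.5]
grip_width: 91.6
finger_force: 0.0
```

View pics/w3m.png

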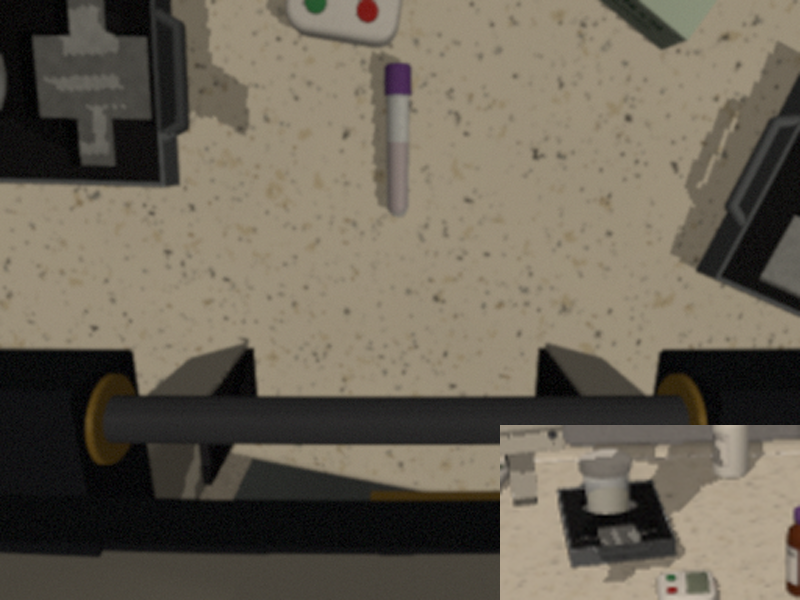

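The tube spans (398,64) to (398,215) and is parallel to the tool x axis. The side inset shows the cup upright in its pocket.

```bash
python3 - <<'E'
from fit import *
w,t,s=L("w3"),L("t1"),L("s1")
a=onz(w,(398,64),8);b=onz(w,(398,215),7);print(a,b,np.linalg.norm(a-b),(a+b)/2,np.arctan2(*(a-b)[1::-1]))
print(tri((w,(398,66)),(t,(394,346)),(s,(360,304))),tri((w,(398,214)),(t,(405,391)),(s,(311,313))))
# tray slot check
for p,l in (((97,167),"slot -x end mid (floor)"),((115,167),"r"),((79,165),"l")): print(l,onz(w,p,7),onz(w,p,20))
go(*((a+b)/2)[:2],4,np.arctan2(*(a-b)[1::-1]))
E
```

```text
[500.80001308  43.4518592    8.        ] [416.92724398  24.61561173   7.        ] 85.96770099783463 [458.86362853  34.03373546   7.5       ] 0.220915790576161
(array([498.09135859,  42.86636796,  10.20744807]), [1.3, 3.6, 2.3]) (array([417.88110475,  25.09862018,   6.4124463 ]), [0.6, 1.7, 2.1])
slot -x end mid (floor) [406.32995033 208.98681655   7.        ] [408.21132623 201.85112501  20.        ]
r [408.62236357 197.9666995    7.        ] [410.4103294 191.28005    20.       ]
l [405.22737532 220.17599564   7.        ] [407.15367838 212.58437321  20.        ]
dp [0.0767 0.0028 0.1644] rot [-0.  0.  0.] t 8.7
```

```bash
python3 -m pendant '{"dp":[[0.04,0.001,0.04],[0.076,0.0025,0.08],[0.076,0.0025,0.12],[0.076,0.0025,0.145],[0.076,0.0025,0.155],[0.076,0.0025,0.16],[0.076,0.0025,0.164],[0.076,0.0025,0.164]],"rotation":[[0,0,0],[0,0,0],[0,0,0],[0,0,0],[0,0,0],[0,0,0],[0,0,0],[0,0,0]]}' 0.05;  python3 -m pendant '{"dp":[[0,0,0],[0,0,0],[0,0,0],[0,0,0],[0,0,0],[0,0,0]],"rotation":[[0,0,0],[0,0,0],[0,0,0],[0,0,0],[0,0,0],[0,0,0]]}' 0.005; python3 -c "
from h import *
go(457.5,214.5,80,.18)"
```

```text
time: 9.7
tool_pos: [458.6, 33.2, 5.2]
tcp_rot: [3.141, -0.001, 0.22]
contact_force: [-0.7, -0.4, -0.4]
grip_width: 49.9
finger_force: 0.0
time: 10.45
tool_pos: [458.3, 33.2, 4.7]
tcp_rot: [3.142, -0.0, 0.22]
contact_force: [0.0, 0.1, 0.0]
grip_width: 12.2
finger_force: 30.0
dp [ 0.0388 -0.1771 -0.0753] rot [ 0.   -0.    0.04] t 10.4
```

The tube is gripped at 12.2 mm. Low over the slot, the gripper body would only just clear the cup lid, so I'll tilt the tool 0.15 rad about its x axis to raise the cup side.

```bash
python3 -m pendant '{"dp":[[0,0,-0.04],[0.005,-0.02,-0.075],[0.015,-0.06,-0.075],[0.025,-0.11,-0.075],[0.035,-0.16,-0.075],[0.039,-0.177,-0.075],[0.039,-0.177,-0.075],[0.039,-0.177,-0.075]],"rotation":[[0,0,0],[0,0,0],[0,0,0],[0.1,0,0],[0.15,0,0.04],[0.15,0,0.04],[0.15,0,0.04],[0.15,0,0.04]]}'; python3 -c "
from h import *
cap('wrist','w4');go(457.5,214.5,12,.18)"
```

```text
time: 11.45
tool_pos: [457.7, 213.5, 79.6]
tcp_rot: [-2.993, 0.003, 0.18]
contact_force: [-0.0, 0.1, 0.4]
grip_width: 12.5
finger_force: 30.0
dp [0.0001 0.009  0.067 ] rot [-0.149  0.003 -0.001] t 11.5
```

View pics/w4.png

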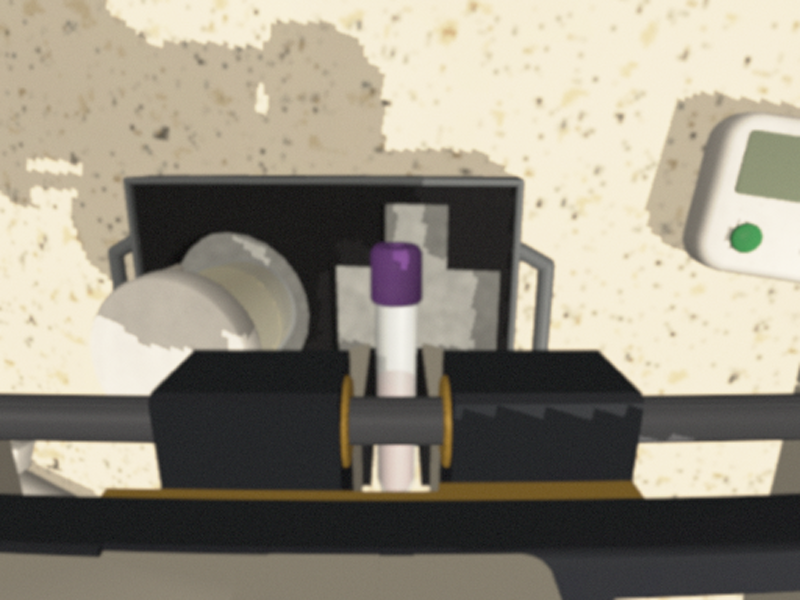

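The tube is over the slot with its cap at (396,272). The slot end edges are at (386,205) and (448,206), and the cut-out corner is at (337,267). I'll check these against the fit before lowering.

```bash
python3 - <<'E'
from fit import *
w=L("w4")
PK.extend([(0,41,7),(0,-43,7)])
fit([(w,(386,205),(50,-29,20),1),(w,(448,206),(50,-57,20),1),(w,(337,267),(23,-6,20),1),(w,(500,270),(23,-80,20),.3),(w,(127,180),(61,87,23),.5),(w,(521,180),(61,-87,23),.5)],[450,257,.18])
o=get_obs();print(o["tool_pos"],onz(w,(396,243),83))
E
```

```text
pose [449.6 253.8] 0.1865
[[-1.0, 0.1], [4.8, -0.2], [-3.4, 0.4], [2.1, 0.6], [-0.7, 0.0], [4.6, -0.5]]
(0, 41, 7) [442. 294.   7.]
(0, -43, 7) [457.5 211.5   7. ]
[457.79072829 213.43299523  79.63129257] [501.81663293 219.87599945  83.        ]
```

```bash
python3 -m pendant '{"dp":[[0,0.004,0.025],[0,0.007,0.045],[0,0.009,0.055],[0,0.01,0.061],[0,0.01,0.064],[0,0.01,0.065],[0,0.01,0.065]],"rotation":[[0,0,0],[0,0,0],[0,0,0],[0,0,0],[0,0,0],[0,0,0],[0,0,0]]}'; python3 -m pendant '{"dp":[[0,0,0.001],[0,0,0.001]],"rotation":[[0,0,0],[0,0,0]]}'
```

```text
time: 12.38
tool_pos: [457.8, 214.3, 14.3]
tcp_rot: [-2.992, 0.002, 0.18]
contact_force: [0.2, 0.3, -0.9]
grip_width: 11.6
finger_force: 30.0
time: 12.62
tool_pos: [457.5, 214.4, 13.0]
tcp_rot: [-2.992, 0.003, 0.18]
contact_force: [0.6, -0.1, 0.7]
grip_width: 12.4
finger_force: 30.0
```

```bash
python3 -m pendant '{"dp":[[0,0,0.001],[0,0,0.0015],[0,0,0.0015]],"rotation":[[0,0,0],[0,0,0],[0,0,0]]}'
```

```text
time: 13.0
tool_pos: [457.6, 214.6, 11.6]
tcp_rot: [-2.992, 0.003, 0.18]
contact_force: [-1.0, -1.6, 2.6]
grip_width: 12.3
finger_force: 30.0
```

```bash
python3 -m pendant '{"dp":[[0,0,0],[0,0,0],[0,0,0],[0,-0.003,-0.02],[0,-0.01,-0.07],[0,-0.019,-0.13],[0,-0.019,-0.13],[0,-0.019,-0.13]],"rotation":[[0,0,0],[0,0,0],[0,0,0],[0,0,0],[0,0,0],[0,0,0],[0,0,0],[0,0,0]]}' 0.028; python3 -c "
from h import *
go(560,-160,170,1.24)"
```

```text
time: 14.0
tool_pos: [457.5, 213.9, 142.4]
tcp_rot: [-2.992, 0.004, 0.18]
contact_force: [-1.0, 0.4, -0.3]
grip_width: 28.1
finger_force: 0.0
dp [ 0.0338  0.3778 -0.0851] rot [-0.137 -0.076 -1.058] t 14.0
```

```bash
python3 -m pendant '{"dp":[[0.005,0.05,-0.015],[0.01,0.1,-0.03],[0.015,0.15,-0.04],[0.02,0.2,-0.05],[0.025,0.26,-0.06],[0.03,0.32,-0.075],[0.034,0.378,-0.085],[0.034,0.378,-0.085]],"rotation":[[-0.02,-0.01,-0.17],[-0.04,-0.02,-0.34],[-0.06,-0.035,-0.51],[-0.08,-0.05,-0.68],[-0.11,-0.06,-0.85],[-0.13,-0.07,-1.0],[-0.137,-0.076,-1.058],[-0.137,-0.076,-1.058]]}' 0.0918; python3 -c "
from h import *
c=cap('wrist','w5');s=cap('side')['pixels'][:,:,::-1][125:185,170:290]
w=cv2.imread('pics/w5.png');w[425:600,450:800]=cv2.resize(s,(350,175),interpolation=cv2.INTER_CUBIC);cv2.imwrite('pics/w5m.png',w)
go(560,-160,170,1.24)"
```

```text
time: 15.0
tool_pos: [560.2, -163.5, 167.7]
tcp_rot: [-3.139, -0.0, 1.235]
contact_force: [0.5, 0.9, -0.7]
grip_width: 91.6
finger_force: 0.0
dp [-0.0001  0.0004 -0.0019] rot [-0.004 -0.002 -0.002] t 15.1
```

View pics/w5m.png

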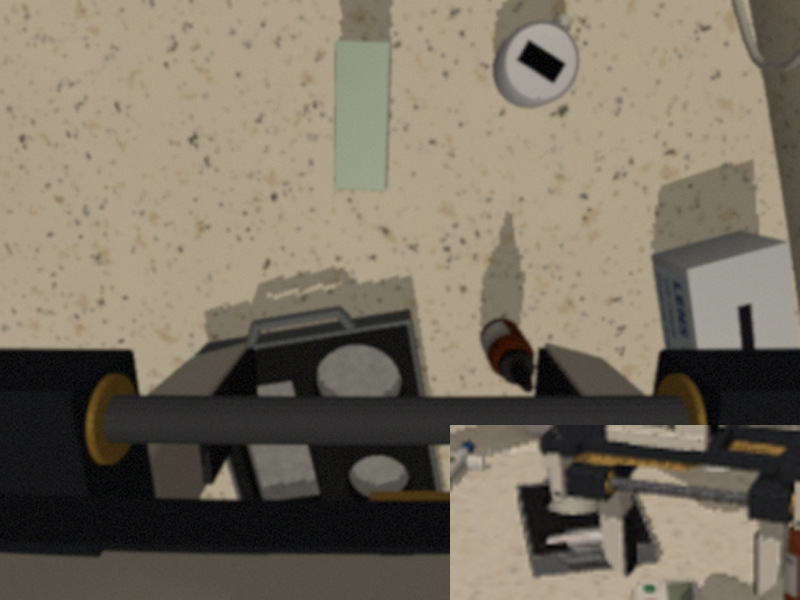

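The carton's top corners are (337,41), (390,42), (387,190) and (335,189). The staining tray's rim corner is (410,312) and its stain pocket is near (360,375). The inset shows the tube in its slot.

```bash
python3 - <<'E'
from fit import *
w,t,s=L("w5"),L("t1"),L("s1")
P=[onz(w,p,30) for p in ((337,41),(390,42),(387,190),(335,189))];P=np.array(P)
c=P.mean(0);d=(P[0]+P[1]-P[2]-P[3])/2;yw=np.arctan2(d[1],d[0]);print(P.round(1).tolist(),c,np.linalg.norm(d),np.linalg.norm(P[0]-P[1]),np.linalg.norm(P[2]-P[3]),yw)
print(tri((w,(362.5,115)),(t,(462,298)),(s,(407,331))))
PK.extend([(-35.5,0,7),(28,36,7),(28,-37,7)])
C=[(69,76,23),(69,-76,23),(-69,-76,23),(-69,76,23)]
T=[(528,308),(611,316),(605,394),(519,384)];Sd=[(397,379),(381,466),(273,462),(302,378)]
o=[(t,p,l,1) for p,l in zip(T,C)]+[(s,p,l,1) for p,l in zip(Sd,C)]+[(w,(410,312),C[0],2)]
fit(o,[475,-258,-.15])
go(c[0],c[1],18,yw)
E
```

```text
[[573.4, -33.7, 30.0], [599.4, -43.4, 30.0], [572.4, -115.4, 30.0], [545.2, -105.3, 30.0]] [572.60726096 -74.45542252  30.        ] 76.85772493356704 27.80405790828446 28.99228674522167 1.2037847841842544
(array([573.92790658, -74.83756474,  30.19979989]), [1.7, 1.4, 1.2])
pose [ 482.2 -255.2] -0.1353
[[-1.7, -3.7], [-0.1, -2.0], [-0.6, -1.4], [-0.1, -0.5], [2.6, 1.9], [4.5, -6.7], [-2.1, -9.3], [-1.2, -1.8], [-0.5, 1.1]]
(-35.5, 0, 7) [ 447.  -250.4    7. ]
(28, 36, 7) [ 514.8 -223.3    7. ]
(28, -37, 7) [ 505.  -295.7    7. ]
dp [ 0.0847 -0.015   0.1503] rot [-0.004 -0.001  0.034] t 15.1
```

```bash
python3 -m pendant '{"dp":[[0.045,-0.008,0.03],[0.085,-0.015,0.07],[0.085,-0.015,0.11],[0.085,-0.015,0.13],[0.085,-0.015,0.142],[0.085,-0.015,0.15],[0.085,-0.015,0.15],[0.085,-0.015,0.15]],"rotation":[[0,0,0.02],[0,0,0.034],[-0.003,0,0.034],[-0.003,0,0.034],[-0.003,0,0.034],[-0.003,0,0.034],[-0.003,0,0.034],[-0.003,0,0.034]]}' 0.06;  python3 -m pendant '{"dp":[[0,0,0],[0,0,0],[0,0,0],[0,0,0],[0,0,0]],"rotation":[[0,0,0],[0,0,0],[0,0,0],[0,0,0],[0,0,0]]}' 0.015; python3 -c "
from h import *
print(get_obs()['tool_pos'])
go(447,-250,90,1.435)"
```

```text
time: 16.1
tool_pos: [574.7, -74.9, 21.2]
tcp_rot: [3.137, -0.001, 1.206]
contact_force: [0.9, -0.1, -0.6]
grip_width: 60.1
finger_force: 0.0
time: 16.73
tool_pos: [573.9, -74.7, 20.4]
tcp_rot: [3.139, -0.001, 1.206]
contact_force: [-2.7, -0.2, 1.0]
grip_width: 28.6
finger_force: 30.0
[573.94215261 -74.6922501   20.4024431 ]
dp [-0.209  -0.0558 -0.0699] rot [ 0.003 -0.    -0.229] t 16.7
```

```bash
python3 -m pendant '{"dp":[[0,0,-0.04],[-0.03,-0.01,-0.08],[-0.08,-0.02,-0.11],[-0.13,-0.03,-0.14],[-0.18,-0.04,-0.16],[-0.23,-0.05,-0.16],[-0.28,-0.056,-0.16],[-0.3,-0.056,-0.16]],"rotation":[[0,0,0],[0,0,0],[0,0,0],[0,0,-0.1],[0,0,-0.18],[0,0,-0.229],[0,0,-0.229],[0,0,-0.229]]}'; python3 -c "
from h import *
c=cap('wrist','w6')
go(447,-250,90,1.435)"
```

```text
time: 17.73
tool_pos: [413.0, -337.0, 179.9]
tcp_rot: [3.138, 0.0, 1.432]
contact_force: [-0.2, -0.4, -1.3]
grip_width: 28.4
finger_force: 30.0
dp [0.0923 0.0212 0.0898] rot [ 0.003  0.001 -0.003] t 17.8
```

View pics/w6.png

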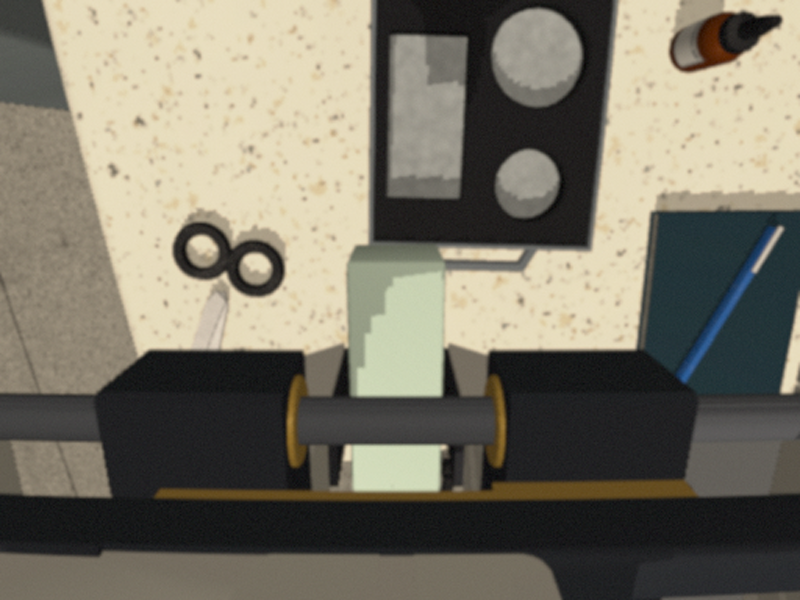

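This view shows the whole staining tray:
- rim corners (370,242) and (591,247)
- slot floor corners (389,34), (469,36), (461,199) and (387,195)
- round pocket centres about (538,57) and (528,185)
- carton hanging level in the grip

```bash
python3 - <<'E'
from fit import *
w=L("w6");print(w["pose"][:3,3])
PK.extend([(-35.5,0,7),(28,36,7),(28,-37,7)])
o=[(w,(370,242),(-69,-76,23),1),(w,(591,247),(69,-76,23),1),(w,(389,34),(-58,47,7),1),(w,(469,36),(-13,47,7),1),(w,(461,199),(-13,-47,7),1),(w,(387,195),(-58,-47,7),1),(w,(528,184.5),(28,-37,13.5),1),(w,(537.5,57),(28,36,13.5),1)]
q=fit(o,[475,-258,-.15])
# held carton top far corners z=TCP+9.6
z=get_obs()["tool_pos"][2]+9.6
a,b=onz(w,(348,263),z),onz(w,(443,263),z);print(a,b,np.linalg.norm(a-b),"mid",(a+b)/2,"dir",np.arctan2(*(b-a)[1::-1]))
m=(a+b)/2;n=np.array([-(b-a)[1],(b-a)[0]]);n=n/np.linalg.norm(n);print("carton centre",m[:2]-39*n,get_obs()["tool_pos"],get_obs()["tcp_rot"])
E
```

```text
[ 422.78953845 -268.39169368  337.81570479]
pose [ 479.9 -256.5] -0.1622
[[-2.0, 3.5], [1.3, 3.9], [1.6, -0.3], [-1.7, -0.0], [-1.8, -1.6], [0.3, 0.7], [0.1, -0.9], [0.7, -0.6]]
(-35.5, 0, 7) [ 444.9 -250.7    7. ]
(28, 36, 7) [ 513.4 -225.5    7. ]
(28, -37, 7) [ 501.6 -297.5    7. ]
[ 405.32196259 -297.12349175  189.44399481] [ 432.56729918 -300.94405848  189.44399481] 27.51190826694351 mid [ 418.94463089 -299.03377511  189.44399481] dir -0.13931982773255294
carton centre [ 413.52871785 -337.65589165] [ 412.89589423 -338.25135417  179.84399481] [3.13821150e+00 1.38574418e-03 1.43173991e+00]
```

```bash
python3 -c "
from h import *
go(444.7,-250.9,29,1.409)"
```

```text
dp [0.0911 0.0189 0.1508] rot [0.003 0.001 0.023] t 17.8
```

```bash
python3 -m pendant '{"dp":[[0.045,0.01,0.02],[0.091,0.019,0.05],[0.091,0.019,0.09],[0.091,0.019,0.11],[0.091,0.019,0.125],[0.091,0.019,0.135],[0.091,0.019,0.144],[0.091,0.019,0.149]],"rotation":[[0.003,0,0.023],[0.003,0,0.023],[0.003,0,0.023],[0.003,0,0.023],[0.003,0,0.023],[0.003,0,0.023],[0.003,0,0.023],[0.003,0,0.023]]}'; python3 -m pendant '{"dp":[[0,0,0],[0,0,0.001],[0,0,0.001]],"rotation":[[0,0,0],[0,0,0],[0,0,0]]}'
```

```text
time: 18.77
tool_pos: [446.0, -247.5, 30.9]
tcp_rot: [3.141, 0.0, 1.412]
contact_force: [0.1, 0.1, -0.7]
grip_width: 28.5
finger_force: 30.0
time: 19.15
tool_pos: [446.0, -247.5, 30.3]
tcp_rot: [3.141, 0.0, 1.412]
contact_force: [-1.0, 0.4, -0.6]
grip_width: 28.6
finger_force: 30.0
```

```bash
python3 -m pendant '{"dp":[[-0.002,0.001,0],[-0.003,0.001,0.001],[-0.003,0.001,0.002],[-0.003,0.001,0.0025],[-0.003,0.001,0.0025]],"rotation":[[0,0,0],[0,0,0],[0,0,0],[0,0,0],[0,0,0]]}'; python3 -m pendant '{"dp":[[0,0,0.001],[0,0,0.001]],"rotation":[[0,0,0],[0,0,0]]}'
```

```text
time: 19.77
tool_pos: [446.4, -250.5, 27.5]
tcp_rot: [3.141, -0.0, 1.412]
contact_force: [-0.2, -1.1, -1.1]
grip_width: 28.4
finger_force: 30.0
time: 20.02
tool_pos: [446.4, -250.5, 27.4]
tcp_rot: [3.141, 0.0, 1.412]
contact_force: [-2.3, 1.6, 8.6]
grip_width: 28.5
finger_force: 30.0
```

```bash
python3 -m pendant '{"dp":[[0,0,0],[0,0,0],[0,0,0],[0,0,-0.03],[0,0,-0.08],[0,0,-0.13],[0,0,-0.13]],"rotation":[[0,0,0],[0,0,0],[0,0,0],[0,0,0],[0,0,0],[0,0,0],[0,0,0]]}' 0.06; python3 -c "
from fit import *
w,t,s=L('w1'),L('t1'),L('s1')
print(tri((w,(772,82)),(t,(361,240)),(s,(458,240))),onz(w,(772,82),98),onz(t,(361,240),98))
# body bottom checks
print(proj(w,[666,94,98]),proj(w,[666,94,0]))
go(600,10,170,1.41)"
```

```text
time: 20.9
tool_pos: [448.3, -251.9, 160.3]
tcp_rot: [3.134, 0.004, 1.412]
contact_force: [-0.5, -0.4, -0.5]
grip_width: 59.6
finger_force: 0.0
(array([666.33317152,  94.6918767 ,  97.60609082]), [0.4, 1.4, 1.5]) [666.09103541  95.46641296  98.        ] [664.86570378  94.23163326  98.        ]
[[774.67930671  82.83978836]] [[672.60943636 100.66387974]]
dp [ 0.2825  0.1085 -0.01  ] rot [0.007 0.004 0.002] t 20.9
```

Three views agree on the stain bottle at (666,95) with its cap top at z 97.6.

```bash
python3 -c "
from h import *
go(666,95,165,1.41)"; 
```

```text
dp [ 0.3769  0.1601 -0.005 ] rot [0.007 0.004 0.002] t 20.9
```

```bash
python3 -m pendant '{"dp":[[0.05,0.02,-0.005],[0.1,0.043,-0.005],[0.155,0.066,-0.005],[0.21,0.09,-0.005],[0.265,0.113,-0.005],[0.32,0.136,-0.005],[0.377,0.16,-0.005],[0.377,0.16,-0.005]],"rotation":[[0,0,0],[0,0,0],[0,0,0],[0,0,0],[0,0,0],[0,0,0],[0,0,0],[0,0,0]]}' 0.0918; python3 -c "
from h import *
cap('wrist','w7');t=cap('top','t2');w=cv2.imread('pics/w7.png');w[400:600,450:800]=cv2.resize(cv2.imread('pics/t2.png')[290:440,190:640],(350,200));cv2.imwrite('pics/w7m.png',w)
go(666,95,42,1.41)"
```

```text
time: 21.9
tool_pos: [664.5, 100.7, 158.7]
tcp_rot: [-3.139, -0.0, 1.417]
contact_force: [0.4, -0.6, -0.2]
grip_width: 91.7
finger_force: 0.0
dp [-0.0013  0.0032  0.1175] rot [-0.003  0.001  0.003] t 22.0
```

View pics/w7m.png

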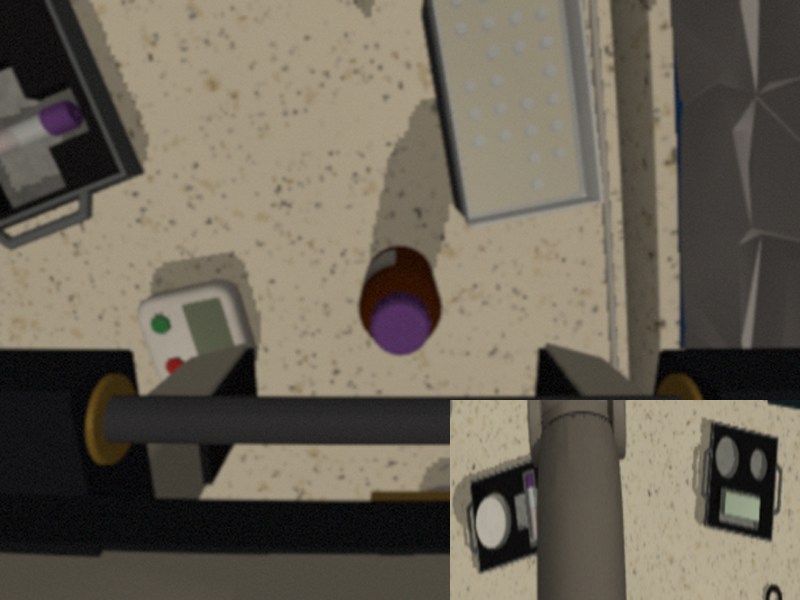

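The stain bottle's cap is centred at (400,323). The inset shows the carton lying in its slot and the cup and tube in theirs.

```bash
python3 -c "
from h import *
w=dict(np.load('pics/w7.npz'));p=onz(w,(400,323),98);print(p)
go(p[0],p[1],42,1.41)"
```

```text
[666.53583032  97.24459158  98.        ]
dp [0.001  0.0034 0.1175] rot [-0.003  0.001  0.003] t 22.0
```

```bash
python3 -m pendant '{"dp":[[0,0.0035,0.02],[0,0.0035,0.05],[0,0.0035,0.08],[0,0.0035,0.1],[0,0.0035,0.117],[0,0.0035,0.117],[0,0.0035,0.117]],"rotation":[[0,0,0],[0,0,0],[0,0,0],[0,0,0],[0,0,0],[0,0,0],[0,0,0]]}';  python3 -m pendant '{"dp":[[0,0,0],[0,0,0],[0,0,0],[0,0,0],[0,0,0],[0,0,0]],"rotation":[[0,0,0],[0,0,0],[0,0,0],[0,0,0],[0,0,0],[0,0,0]]}' 0.03; python3 -c "
from h import *
print(get_obs()['tool_pos'],get_obs()['contact_force'])
go(513.4,-225.5,100,1.41)"
```

```text
time: 22.88
tool_pos: [668.1, 95.5, 45.3]
tcp_rot: [3.14, -0.0, 1.411]
contact_force: [0.3, -0.4, 0.4]
grip_width: 91.5
finger_force: 0.0
time: 23.62
tool_pos: [667.5, 95.9, 44.5]
tcp_rot: [3.142, -0.0, 1.412]
contact_force: [-0.1, -0.4, 0.6]
grip_width: 40.1
finger_force: 29.9
[667.48199854  95.85163745  44.52625639] [-0.14188503 -0.42126787  0.56500778]
dp [-0.3417 -0.1012 -0.0555] rot [ 0.    -0.     0.002] t 23.6
```

```bash
python3 -m pendant '{"dp":[[0,0,-0.03],[-0.03,-0.01,-0.06],[-0.08,-0.025,-0.065],[-0.135,-0.04,-0.065],[-0.19,-0.056,-0.065],[-0.245,-0.072,-0.065],[-0.3,-0.088,-0.065],[-0.341,-0.101,-0.065]],"rotation":[[0,0,0],[0,0,0],[0,0,0],[0,0,0],[0,0,0],[0,0,0],[0,0,0],[0,0,0]]}'; python3 -m pendant '{"dp":[[0,0,0],[0,0,0]],"rotation":[[0,0,0],[0,0,0]]}'; python3 -c "
from h import *
go(513.4,-225.5,53,1.41)"
```

```text
time: 24.62
tool_pos: [512.6, -226.9, 109.6]
tcp_rot: [3.141, 0.0, 1.411]
contact_force: [0.7, 0.1, -1.1]
grip_width: 40.2
finger_force: 29.8
time: 24.88
tool_pos: [513.9, -224.5, 109.5]
tcp_rot: [3.141, -0.0, 1.411]
contact_force: [-0.1, 0.1, -0.9]
grip_width: 40.7
finger_force: 29.8
dp [-0.0011 -0.0004  0.0565] rot [ 0.    -0.     0.001] t 24.9
```

```bash
python3 -m pendant '{"dp":[[-0.001,0,0.015],[-0.001,0,0.03],[-0.001,0,0.042],[-0.001,0,0.05],[-0.001,0,0.054],[-0.001,0,0.056],[-0.001,0,0.056]],"rotation":[[0,0,0],[0,0,0],[0,0,0],[0,0,0],[0,0,0],[0,0,0],[0,0,0]]}'; python3 -m pendant '{"dp":[[0,0,0.001],[0,0,0.001]],"rotation":[[0,0,0],[0,0,0]]}'
```

```text
time: 25.75
tool_pos: [513.8, -225.9, 53.8]
tcp_rot: [3.141, 0.0, 1.412]
contact_force: [0.1, -0.3, -0.6]
grip_width: 40.5
finger_force: 29.8
time: 26.0
tool_pos: [513.7, -225.9, 52.8]
tcp_rot: [3.141, 0.0, 1.412]
contact_force: [0.3, -0.1, -0.3]
grip_width: 40.3
finger_force: 29.8
```

```bash
python3 -m pendant '{"dp":[[0,0,0.001],[0,0,0.0015],[0,0,0.0015]],"rotation":[[0,0,0],[0,0,0],[0,0,0]]}';python3 -m pendant '{"dp":[[0,0,0.0005],[0,0,0.0005]],"rotation":[[0,0,0],[0,0,0]]}'
```

```text
time: 26.38
tool_pos: [513.7, -225.9, 51.4]
tcp_rot: [3.141, 0.0, 1.412]
contact_force: [-0.9, 0.9, 2.4]
grip_width: 40.6
finger_force: 29.9
time: 26.62
tool_pos: [513.8, -226.0, 51.4]
tcp_rot: [3.141, 0.0, 1.412]
contact_force: [-3.3, 0.5, 7.1]
grip_width: 40.3
finger_force: 29.9
```

```bash
python3 -m pendant '{"dp":[[0,0,0],[0,0,0],[0,0,0],[0,0,-0.03],[0,0,-0.08],[0,0,-0.12],[0,0,-0.12]],"rotation":[[0,0,0],[0,0,0],[0,0,0],[0,0,0],[0,0,0],[0,0,0],[0,0,0]]}' 0.075; python3 -c "
from fit import *
print(tri((L('w5'),(526,386)),(L('w6'),(778,19)),(L('s1'),(438,366))))
go(600,-300,170,1.41)"
```

```text
time: 27.5
tool_pos: [515.3, -226.8, 173.9]
tcp_rot: [3.135, 0.003, 1.412]
contact_force: [0.4, 0.3, -1.1]
grip_width: 74.8
finger_force: 0.0
(array([ 610.124338  , -230.73024544,   76.9501942 ]), [0.9, 1.3, 0.8])
dp [-0.0589  0.0952  0.0047] rot [0.007 0.003 0.002] t 27.5
```

```bash
python3 -m pendant '{"dp":[[-0.03,0.05,0.004],[-0.059,0.095,0.004],[-0.059,0.095,0.004],[-0.059,0.095,0.004]],"rotation":[[0.006,0.002,0],[0.006,0.002,0],[0.006,0.002,0],[0.006,0.002,0]]}'; python3 -c "
from h import *
cap('wrist','w8')"
```

```text
time: 28.0
tool_pos: [597.2, -298.4, 164.7]
tcp_rot: [-3.133, -0.004, 1.412]
contact_force: [-0.9, 1.5, -0.7]
grip_width: 75.2
finger_force: 0.0
```

View pics/w8.png

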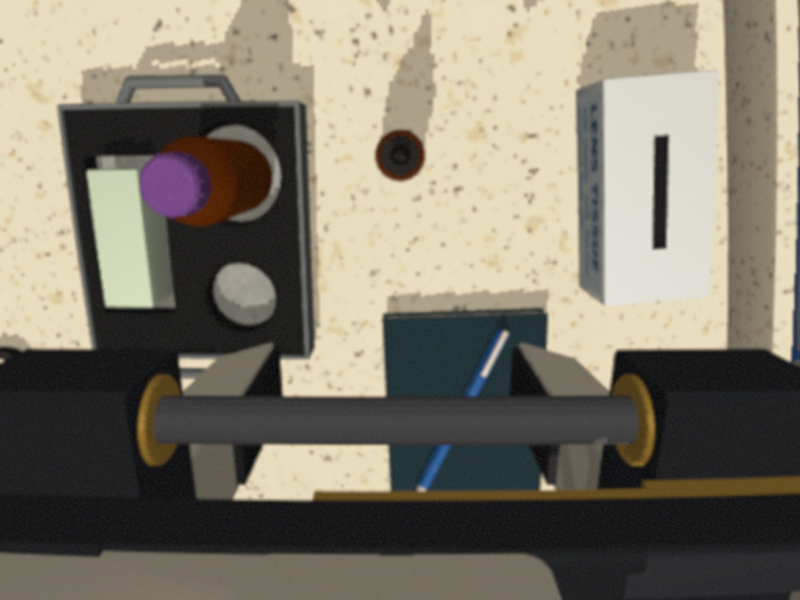

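The camera is directly above the dropper, centred at (400,155). The stain bottle and carton are seated, and the dropper pocket is at (244,294).

```bash
python3 -c "
from fit import *
w=L('w8')
print(onz(w,(400,155),40),onz(w,(401,154),82),onz(w,(400,155),0),onz(w,(244,294),13.5))
print(tri((w,(401,154)),(L('w5'),(526,386)),(L('w6'),(778,19)),(L('s1'),(438,366))))
p=onz(w,(400,155),45);print(get_obs()['tool_pos']);go(p[0],p[1],21,1.41)"
```

```text
[ 609.93004971 -230.80651828   40.        ] [ 610.48004946 -230.46777139   82.        ] [ 609.89109133 -230.78719906    0.        ] [ 501.94359632 -297.36103808   13.5       ]
(array([ 610.23562197, -230.63667621,   76.88642942]), [0.3, 1.0, 1.2, 0.8])
[ 597.13682668 -298.21591741  165.55057816]
dp [0.0681 0.0031 0.1447] rot [-0.008 -0.003  0.002] t 28.1
```

Keeping yaw 1.41 would bring the gripper body against the stain bottle when I grasp the dropper. A yaw of 0.85 clears it both here and at the pocket.

```bash
python3 -m pendant '{"dp":[[0.03,0.001,0.005],[0.068,0.003,0.01],[0.068,0.003,0.02],[0.068,0.003,0.03],[0.068,0.003,0.03],[0.068,0.003,0.03]],"rotation":[[-0.008,-0.003,0.16],[-0.008,-0.003,0.32],[-0.008,-0.003,0.48],[-0.008,-0.003,0.562],[-0.008,-0.003,0.562],[-0.008,-0.003,0.562]]}' 0.05; python3 -c "
from h import *
go(610,-230.7,21,.85)"
```

```text
time: 28.8
tool_pos: [611.5, -232.2, 137.5]
tcp_rot: [3.138, 0.002, 0.851]
contact_force: [-0.4, 0.0, 0.4]
grip_width: 50.3
finger_force: 0.0
dp [ 0.0003 -0.0025  0.1165] rot [0.003 0.002 0.001] t 28.8
```

```bash
python3 -m pendant '{"dp":[[0,-0.002,0.03],[0,-0.002,0.06],[0,-0.002,0.085],[0,-0.002,0.1],[0,-0.002,0.11],[0,-0.002,0.115],[0,-0.002,0.115]],"rotation":[[0.003,0.002,0],[0.003,0.002,0],[0.003,0.002,0],[0.003,0.002,0],[0.003,0.002,0],[0.003,0.002,0],[0.003,0.002,0]]}'; python3 -c "
from h import *
print(get_obs()['tool_pos'],get_obs()['contact_force']);go(610,-230.7,21,.85)"
```

```text
time: 29.68
tool_pos: [610.4, -231.6, 22.0]
tcp_rot: [-3.142, -0.0, 0.85]
contact_force: [-0.3, -0.0, 0.3]
grip_width: 50.0
finger_force: 0.0
[ 610.41531906 -231.55558385   22.0221886 ] [-3.25134350e-01 -3.16872259e-05  2.88983134e-01]
dp [ 0.0004 -0.0009  0.001 ] rot [-0. -0. -0.] t 29.7
```

```bash
python3 -m pendant '{"dp":[[0,0,0.001],[0,0,0.001],[0,0,0.001],[0,0,0.001],[0,0,0.001],[0,0,0.001]],"rotation":[[0,0,0],[0,0,0],[0,0,0],[0,0,0],[0,0,0],[0,0,0]]}' 0.015; python3 -c "
from h import *
print(get_obs()['tool_pos']);go(501.8,-297.4,90,.85)"
```

```text
time: 30.42
tool_pos: [610.4, -231.5, 20.9]
tcp_rot: [-3.141, -0.0, 0.85]
contact_force: [-0.7, 0.0, 2.4]
grip_width: 26.0
finger_force: 29.7
[ 610.37465156 -231.47799156   20.93296528]
dp [-0.1212 -0.038  -0.0691] rot [-0. -0. -0.] t 30.4
```

```bash
python3 -m pendant '{"dp":[[0,0,-0.04],[0,0,-0.09],[-0.04,-0.012,-0.095],[-0.09,-0.028,-0.095],[-0.121,-0.038,-0.095],[-0.121,-0.038,-0.095],[-0.121,-0.038,-0.095]],"rotation":[[0,0,0],[0,0,0],[0,0,0],[0,0,0],[0,0,0],[0,0,0],[0,0,0]]}'; python3 -c "
from h import *
go(501.8,-297.4,30,.85);cap('wrist','w9')"
```

```text
time: 31.3
tool_pos: [502.3, -297.2, 115.8]
tcp_rot: [-3.141, -0.0, 0.849]
contact_force: [-0.1, 0.2, -0.5]
grip_width: 25.7
finger_force: 29.7
dp [-0.0005 -0.0002  0.0858] rot [-0.    -0.    -0.001] t 31.3
```

View pics/w9.png

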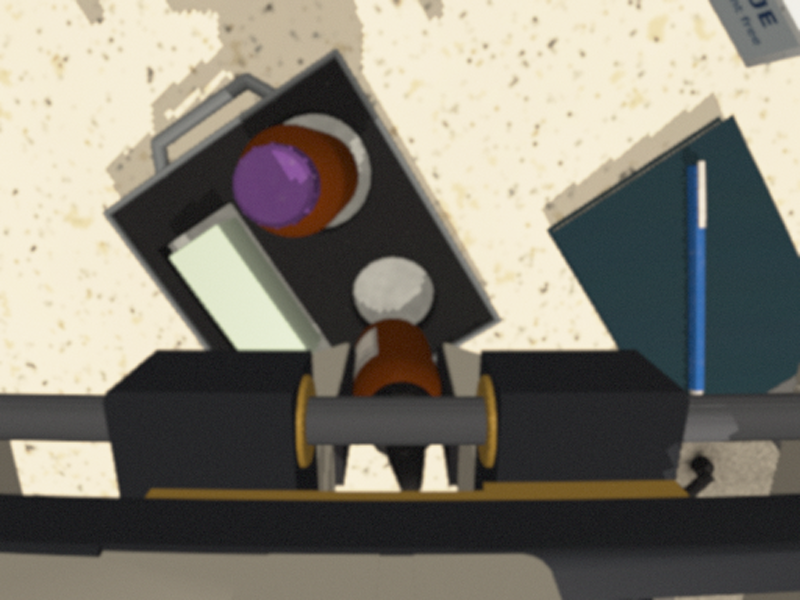

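The dropper is lined up over its pocket, whose arc spans columns 353–434. The carton and stain bottle are seated upright.

```bash
python3 -c "
from fit import *
w=L('w9')
a=np.linspace(0,2*np.pi,60);P=proj(w,np.c_[501.8+21*np.cos(a),-297.4+21*np.sin(a),np.full(60,20)]);print(P.min(0),P.max(0))"
python3 -m pendant '{"dp":[[0,0,0.025],[0,0,0.045],[0,0,0.06],[0,0,0.07],[0,0,0.077],[0,0,0.083],[0,0,0.086],[0,0,0.086]],"rotation":[[0,0,0],[0,0,0],[0,0,0],[0,0,0],[0,0,0],[0,0,0],[0,0,0],[0,0,0]]}'; python3 -m pendant '{"dp":[[0,0,0.001],[0,0,0.001]],"rotation":[[0,0,0],[0,0,0]]}'
```

```text
[351.46431984 256.30019383] [434.75749095 336.63628776]
time: 32.35
tool_pos: [501.8, -297.3, 29.8]
tcp_rot: [-3.141, 0.0, 0.85]
contact_force: [0.0, -0.0, -0.2]
grip_width: 26.0
finger_force: 29.7
time: 32.6
tool_pos: [501.9, -297.3, 28.9]
tcp_rot: [-3.141, -0.0, 0.85]
contact_force: [0.3, -0.4, -1.3]
grip_width: 26.1
finger_force: 29.7
```

```bash
python3 -m pendant '{"dp":[[0,0,0.0005],[0,0,0.001],[0,0,0.001]],"rotation":[[0,0,0],[0,0,0],[0,0,0]]}';python3 -m pendant '{"dp":[[0,0,0.0005],[0,0,0.0005]],"rotation":[[0,0,0],[0,0,0]]}'
```

```text
time: 32.98
tool_pos: [501.9, -297.3, 27.9]
tcp_rot: [-3.141, -0.0, 0.85]
contact_force: [-0.9, -0.2, 1.4]
grip_width: 25.7
finger_force: 29.7
time: 33.22
tool_pos: [501.9, -297.3, 27.8]
tcp_rot: [-3.142, -0.0, 0.85]
contact_force: [-0.6, 0.5, 6.5]
grip_width: 25.7
finger_force: 29.8
```

```bash
python3 -m pendant '{"dp":[[0,0,0],[0,0,0],[0,0,0],[0,0,-0.02],[0,0,-0.06],[0,0,-0.12],[0,0,-0.18],[0,0,-0.2]],"rotation":[[0,0,0],[0,0,0],[0,0,0],[0,0,0],[0,0,0],[0,0,0],[0,0,0],[0,0,0]]}' 0.04;  python3 -c "
from h import *
go(300,-430,230,.46)"
```

```text
time: 34.22
tool_pos: [503.1, -298.2, 231.7]
tcp_rot: [3.135, -0.0, 0.85]
contact_force: [-0.0, 0.3, -0.7]
grip_width: 39.8
finger_force: 0.0
dp [-0.2331 -0.0655  0.0011] rot [ 0.006 -0.002  0.39 ] t 34.2
```

```bash
python3 -m pendant '{"dp":[[-0.05,-0.015,0],[-0.1,-0.03,0],[-0.15,-0.045,0],[-0.2,-0.06,0],[-0.233,-0.065,0],[-0.233,-0.065,0],[-0.233,-0.065,0],[-0.233,-0.065,0]],"rotation":[[0,0,0.1],[0,0,0.2],[0,0,0.3],[0,0,0.39],[0,0,0.39],[0,0,0.39],[0,0,0.39],[0,0,0.39]]}';  python3 -c "
from h import *
t=cap('top')['pixels'];s=cap('side')['pixels']
r=lambda a,h:cv2.resize(a[:,:,::-1],(800,h),interpolation=cv2.INTER_CUBIC)
cv2.imwrite('pics/f.png',np.vstack([r(t[145:285,90:410],300),r(s[100:305,130:330],600)[0:300] if 0 else cv2.resize(s[100:305,130:330][:,:,::-1],(800,300),interpolation=cv2.INTER_CUBIC)]))"
```

```text
time: 35.22
tool_pos: [300.1, -428.7, 227.2]
tcp_rot: [-3.141, -0.0, 0.461]
contact_force: [-0.2, 0.9, -0.1]
grip_width: 39.9
finger_force: 0.0
```

View pics/f.png

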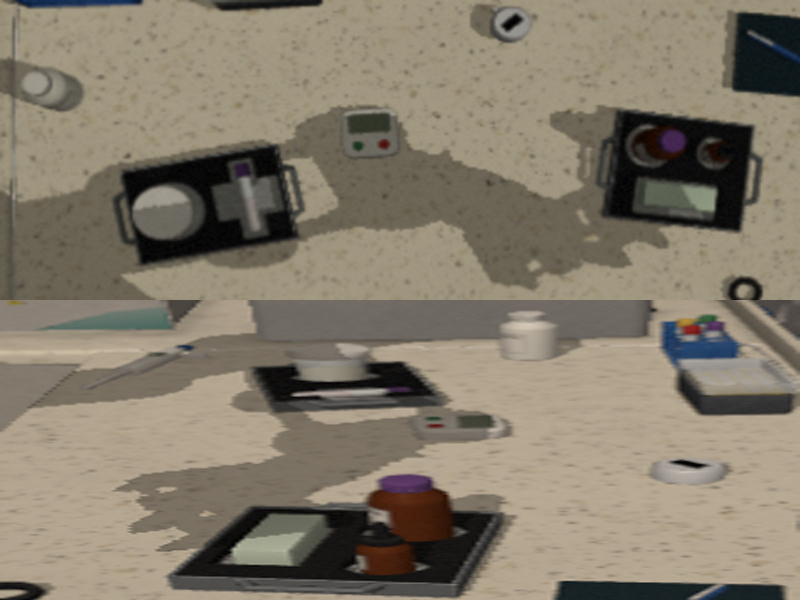

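All five items are seated in their pockets: cup at (168,212), tube lying in the slot at (245,198), and carton, stain bottle and dropper in the staining tray. The timer, tally counter and white bottle look unmoved.

```bash
python3 -c "
from plant import workorder
print(workorder.close_job())"
```

```text
the job is handed in; nothing more can be done
None
```

Both kits are made up and the job is handed in at about 35 s: all five items were seated and released in the order asked, with the timer, tally counter and white bottle left where they stood; no verdict was returned.

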